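# Hang the guard flap on its jamb and hold the hinge in line for the pin

### The arm

A 6-joint arm with a two-finger parallel gripper is mounted at the origin on a cart in front of the work surface, level with it; the furniture and walls round the work are solid. World frame = base frame: x ahead of the robot, y to its left, z up, the work surface at z = 0. Lengths are in m, angles in rad, forces in N, time in s.
With the tool pointing down it reaches from about 0.375 to 0.975 m from the base axis. Payload 3.8 kg.
Tool frame: the origin (TCP) lies midway between the tips of the shut fingers; the grasp point (between the pads) lies 19 mm behind it (manip.grasp_offset is the distance from the TCP to the grasp point, in m); z points along the fingers, y is the line along which they close (so a half turn about z gives the same grasp; the last joint's range is limited). The gripper opens to 88 mm and grips with 3 to 60 N. Pads are 18 mm wide; open, the fingers measure 123 mm over their backs; the gripper's body (75 mm by 187 mm) begins 45 mm behind the grasp point.
Start: joints at [1.268, 0.264, 1.604, -0, 1.274, -0.037], TCP at [0.177, 0.651, 0.239] pointing down, gripper open.
Joint ranges: [-2.63, 2.63], [-0.94, 2.18], [0.31, 2.57], [-1.31, 4.45], [0, 2.66], [-2.55, 2.55]. Speed limits (rad/s): [2.57, 2.57, 3.14, 3.14, 3.14, 3.14].

### API

Orientations are given as [roll, pitch, yaw] about the fixed x, y, z axes, in that order (R = Rz(yaw) Ry(pitch) Rx(roll)).
In Python, from workcell import manip gives the robot as it stands. The module is installed in compiled form; this text tells all that it offers.
- The arm moves only by the shell command python3 -m handwheel 'ROWS' [FORCE]. ROWS is text: rows parted by semicolons, each of 7 numbers parted by spaces: the opening, from 0 (shut) to 1 (fully open), then the shift along the world's x, y, z scaled (see below), then the turn, a rotation vector about the world's x, y, z scaled (see below). A call has 1 to 10 rows; each row is the pose to reach, as a shift and turn from the pose commanded when the call began; what a row does not reach only later rows make up. The controller multiplies each number of a shift by 0.4 m and each number of a turn by pi/2 rad. A row lasts 1/8 s, in which the tool goes at most 62.5 mm and 10.7 degrees, less where a joint would pass 70% of its speed; a pose out of reach is approached as far as the arm can. A call with a number of a shift or a turn outside -1 to 1 is refused whole. A call with a gripper value outside its range is refused whole. The fingers move at their own pace and stop on an object; FORCE is the grip in N (left out, the last holds). Time passes only in rows, so rows that repeat a pose let the fingers close. It gives the time, the measured TCP pose, the force, the opening and the grip force at its end, in the units of the state.
- manip.state(): the state, without advancing time (a new reading comes with each control period).
- manip.snapshot(name): name is "scene" or "top"; returns the picture (400x640x3 uint8, red, green, blue); there is no depth.
- manip.camera_params(name): a dict with "mtx" (3x3 intrinsics, pixels), "T" (4x4, takes a point from camera to world coordinates). Camera axes: x right, y up, looking along -z (the intrinsics and any distortion apply to the point x, -y, -z); pixel columns grow to the right and rows downward; lengths in m; the calibration is good to about 2 mm. A picture is of the moment at which its call begins. camera_params takes no time and is no camera call.
- manip.hand_in(): hands the job in; it is judged then, once.
Trained networks look in the newest picture that a camera, given by its name, has taken for a name from the list of things; names that differ only in an ending like _2 or _b are one class to them, and where a whole thing is asked for, a point or a joint stands for the part that bears it (a point fixed in the world has none). Each returns a list of dicts, best first, with "confidence" (0 to 1); they miss things now and then, are a little off and sometimes report something else, mostly with a low value. They report only what shows in the picture. A call takes as long as a camera call. They do not tell look-alikes from the thing itself.
- manip.outline_of(camera, label): "mask" (400x640 bool, what is visible of it) and "xy" ([column, row] in pixels, amid what is visible of it).
- manip.landmark_of(camera, label): "xy" ([column, row] in pixels: a listed point, or the origin of a listed thing).
The state is a dict: "t": time; "q": joint angles; "dq": joint speeds; "joint_torque": joint torques, N m; "eef_pos": TCP position; "ee_rot": TCP orientation; "force": force on the tool from outside, world axes, zero at the start; "ft_torque": the same for the moment, N m; "opening": finger opening in m; "grip_force": force on a finger pad.
Only numpy, scipy, OpenCV 4.12 (cv2) and the standard library are available. Lean on these libraries where they do the work, as an engineer would, in place of code of your own. Each camera call takes 0.05 s, during which the arm holds its last target. There are 200 camera calls.

### The job

Seat the aluminium jamb block fully down and square in the pocket of the blue assembly fixture, with its two hinge knuckles overhanging the front of the fixture (the side away from the brass pin), and let go of it. Then pick up the yellow guard flap by its black handle, bring its single knuckle in between the two knuckles of the jamb so that the bores line up for the pin, and keep holding it there, level and without leaning or resting on the jamb: the program finishes while the gripper is still holding the flap. Leave the pin in its trough and do not disturb the tape roll, the hex key and the relay.

Things in the scene. Friction and masses are not known exactly. Their poses are not given: they have to be found in the camera images.
- fixture: fixed fixture: grey plate, 12 mm thick, x -51 to +67, y +-68 mm. Origin on the worktop under the pocket's centre. Blue-walled pocket: 48 mm (x) by 67 mm (y), floor at z = 12 mm; walls 9 mm thick, up to z = 27 mm, with lead-ins at the top. -x is its open front, where the flap goes; behind the pocket (x = +48 mm) a trough with the brass pin. Yaw within 0.3 rad of front facing the robot
- jamb_block: aluminium profile block, 45 (x) by 64 (y) by 60 mm high, about 0.35 kg, dark hinge leaf on top, 5 mm thick. Origin: centre of the underside. Two knuckles (18 mm outside, bore 10 mm along y, axis at x = -34.5, z = 65 mm, y 16 to 32 and -32 to -16) overhang its -x side. Grip it on its sawn ends (y = +-32 mm), about 45 mm up. Seated: origin and axes over the fixture's, underside on the pocket floor
- jamb_bore (a point): middle of the jamb's hinge axis, in the 32 mm gap midway between its knuckles: (-34.5, 0, 65) mm in the jamb block's frame, same axes; the bores run along y. Starts at 65 mm over the worktop, 77 mm when seated
- guard_flap: yellow sheet lying flat, 82 (x) by 100 (y) by 4 mm, about 0.25 kg, dark hinge leaf at its +x edge. Origin on its underside; the sheet spans x -49 to +33 mm. One knuckle (18 mm outside, 28 mm long, bore 10 mm along y) at x = +45, z = 9 mm. Black bridge handle along x: bar 13 mm wide, x -40 to +22, z 18 to 36 mm. Matches the jamb with axes parallel to the jamb block's, same way round
- flap_bore (a point): middle of the bore of the flap's knuckle: (45, 0, 9) mm in the flap's frame, same axes; the bore runs along y. Finished, it coincides with jamb_bore, with 2 mm of play to each jamb knuckle along y and about 3 mm to the jamb's leaf along x. It can be lowered in from above; nothing stops it in height
- flap_handle (a point): where to grip the flap's handle, across its 13 mm width (closing along the flap's y), near the centre of mass: (2, 0, 28) mm in the flap's frame
- hinge_pin: brass hinge pin, 8 mm by 70 mm, lying loose along y in the trough of the fixture; origin at the underside of its middle
- tape: black roll of insulating tape lying flat, 67 mm across, 19 mm high; origin at the centre of its underside
- key: black hex key lying flat, 77 x 21 mm, 4 mm thick; origin at its underside
- relay_loose: small clear and pink plug-in relay, 22 x 28 mm, 36 mm high; origin at the centre of its underside
There are look-alikes about, which are no part of the job. Of the things shaped like the guard_flap, the yellow one is meant.

How it is judged:
On the way, in this order (a step that is already met when the one before it is completed fails the run):
1. the jamb block is seated square on the pocket floor, knuckles to the front, and let go (x of jamb_block in the frame of fixture between -0.0025 and 0.0025 m and y of jamb_block in the frame of fixture between -0.0025 and 0.0025 m and z of jamb_block in the frame of fixture below 0.0135 m and angle between the y axis of jamb_block and the y axis of fixture, either way round below 0.05 rad and angle between jamb_block's own z axis and vertical below 0.05 rad and x of jamb_bore in the frame of fixture below -0.02 m and contact force between jamb_block and the fingers below 0.3 N and linear speed of jamb_block below 0.02 m/s), for 0.2 s.
2. the flap hangs from the gripper with its knuckle between the jamb's knuckles and the bores in line (x of flap_bore in the frame of jamb_bore between -0.003 and 0.003 m and z of flap_bore in the frame of jamb_bore between -0.003 and 0.003 m and y of flap_bore in the frame of jamb_bore between -0.0025 and 0.0025 m and angle between the y axis of guard_flap and the y axis of jamb_block, either way round below 0.06 rad and angle between guard_flap's own z axis and vertical below 0.12 rad and x of guard_flap in the frame of jamb_bore below -0.03 m and contact force between guard_flap and the fingers above 2 N and contact force between guard_flap and jamb_block below 5 N and contact force between guard_flap and fixture below 0.3 N), for 0.3 s.
At the end, for the whole second after the job is handed in: Jamb block on the pocket floor, within 2.5 mm and 0.05 rad of square, knuckles to the front. Flap held by the gripper: bore within 3 mm of the jamb's bore line (2.5 mm along it), parallel within 0.06 rad, level within 0.12 rad, pressing on the jamb under 5 N; all at rest (all of step 2 and x of jamb_block in the frame of fixture between -0.0025 and 0.0025 m and y of jamb_block in the frame of fixture between -0.0025 and 0.0025 m and z of jamb_block in the frame of fixture below 0.0135 m and angle between the y axis of jamb_block and the y axis of fixture, either way round below 0.05 rad and angle between jamb_block's own z axis and vertical below 0.05 rad and x of jamb_bore in the frame of fixture below -0.02 m and linear speed of each of guard_flap, jamb_block below 0.01 m/s); the arm keeps its last pose, push and grip.
It fails at once if the pin is knocked out of its place, or a bystander is pushed more than 20 mm (distance of hinge_pin from where it was at the start of the episode above 0.012 m or distance of any of tape, key, relay_loose from where it was at the start of the episode above 0.02 m).
It also fails if it takes over 58 s, if anything falls off the work surface, if the arm or the gripper's body presses on something with over 40 N, if the wrist force passes 120 N, or if a joint passes its speed limit or range.

## Working session

There is one attempt and no reset: what is moved stays moved. The work goes in short steps, Python scripts to look and compute and a shell command to move; the robot and the scene stay as the last step left them, time stands still between calls to the robot, and variables do not carry over. Pictures are saved under pics/ and viewed, at most 12 in all, crops included, and the job is handed in when it is done.

```bash
mkdir -p pics; cat > h.py <<'E'
import numpy as np,cv2
from workcell import manip
def ray(cam,uv):
    p=manip.camera_params(cam);K=np.array(p["mtx"]);T=np.array(p["T"])
    d=np.linalg.inv(K)@[uv[0],uv[1],1];d=T[:3,:3]@[d[0],-d[1],-d[2]]
    return T[:3,3],d
def at(cam,uv,z):
    o,d=ray(cam,uv);return o+d*(z-o[2])/d[2]
def proj(cam,P):
    p=manip.camera_params(cam);K=np.array(p["mtx"]);T=np.array(p["T"])
    c=(np.atleast_2d(P)-T[:3,3])@T[:3,:3];c=c*[1,-1,-1];u=c@K.T;return u[:,:2]/u[:,2:]
def save(cam,name):
    im=manip.snapshot(cam);cv2.imwrite(f"pics/{name}.png",im[:,:,::-1]);return im
E
python3 - <<'E'
from h import *
np.set_printoptions(precision=4,suppress=True)
a=save("top","top0");b=save("scene","scene0")
for c in("top","scene"):
    p=manip.camera_params(c);print(c,np.array(p["mtx"]).tolist(),np.array(p["T"]).round(3).tolist())
    for l,z in(("fixture",0),("jamb_block",0),("jamb_bore",.065),("guard_flap",0),("flap_bore",.009),("flap_handle",.028),("hinge_pin",.012),("tape",0),("key",0),("relay_loose",0)):
        for r in manip.landmark_of(c,l)[:3]: print(l,np.round(r["xy"],1),round(r["confidence"],2),at(c,r["xy"],z))
print(manip.state())
E
```

```text
top [[374.59854348354247, 0.0, 320.27512161666556], [0.0, 374.59854348354247, 201.8787884748678], [0.0, 0.0, 1.0]] [[-0.025, 0.99, -0.139, 0.373], [-0.999, -0.028, -0.021, -0.041], [-0.024, 0.138, 0.99, 1.22], [0.0, 0.0, 0.0, 1.0]]
fixture [287.8 191.1] 0.77 [0.583 0.091 0.   ]
jamb_block [228.9 218. ] 0.92 [0.499  0.2863 0.    ]
jamb_bore [222.9 225.9] 0.66 [0.4682 0.2874 0.065 ]
jamb_bore [230.9 217.4] 0.6 [0.494  0.2626 0.065 ]
guard_flap [398.  210.1] 0.78 [ 0.5096 -0.2685  0.    ]
flap_bore [401.3 196.4] 0.69 [ 0.5531 -0.2799  0.009 ]
flap_bore [347.1 201.7] 0.64 [ 0.5408 -0.1032  0.009 ]
flap_handle [403.6 207.3] 0.87 [ 0.515  -0.2815  0.028 ]
flap_handle [347.4 192.8] 0.62 [ 0.567  -0.1042  0.028 ]
hinge_pin [288.5 178.2] 0.43 [0.624  0.0868 0.012 ]
tape [418.1 166.1] 0.62 [ 0.6543 -0.3426  0.    ]
key [246.  174.4] 0.52 [0.6437 0.2301 0.    ]
relay_loose [405.3 250.7] 0.44 [ 0.3778 -0.2847  0.    ]
scene [[394.59854645477077, 0.0, 312.2096829726491], [0.0, 394.59854645477077, 199.96587597190765], [0.0, 0.0, 1.0]] [[0.682, 0.349, -0.643, -0.134], [-0.731, 0.327, -0.599, -0.613
[... 628 characters left out ...]
.6486 -0.348   0.012 ]
hinge_pin [229.5 168.1] 0.6 [0.5606 0.4116 0.012 ]
hinge_pin [311.6 189.5] 0.39 [0.6334 0.1047 0.012 ]
tape [457.  247.5] 0.74 [ 0.6657 -0.3393  0.    ]
relay_loose [370.6 301. ] 0.71 [ 0.3765 -0.2955  0.    ]
{'t': 1.1, 'q': array([ 1.2681,  0.2639,  1.604 ,  0.    ,  1.2737, -0.0369]), 'dq': array([ 0.0003,  0.0004,  0.0002,  0.0003, -0.0018, -0.0012]), 'joint_torque': array([ -0.001 , -50.2064, -35.7265,   0.0731,   0.0183,   0.    ]), 'eef_pos': array([0.1773, 0.6513, 0.2387]), 'ee_rot': array([ 3.1416, -0.    ,  2.8758]), 'force': array([ 0.2215, -0.6667,  0.328 ]), 'ft_torque': array([ 0.0629, -0.0256,  0.0506]), 'grip_force': 0.0, 'opening': 0.08807902491350134}
```

```bash
python3 - <<'E'
import cv2
a=cv2.imread("pics/top0.png")[140:280,190:450];cv2.imwrite("pics/a.png",cv2.resize(a,None,fx=3,fy=3,interpolation=cv2.INTER_CUBIC))
a=cv2.imread("pics/scene0.png")[120:330,190:490];cv2.imwrite("pics/b.png",cv2.resize(a,None,fx=2.66,fy=2.66,interpolation=cv2.INTER_CUBIC))
E
```

```text
(no output)
```

View pics/a.png

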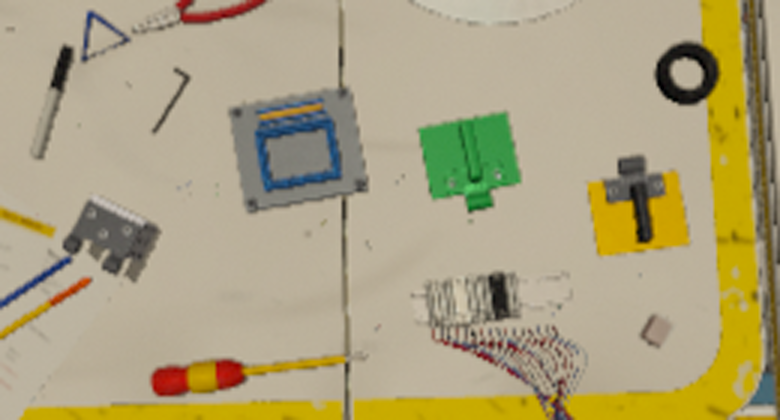

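View pics/b.png

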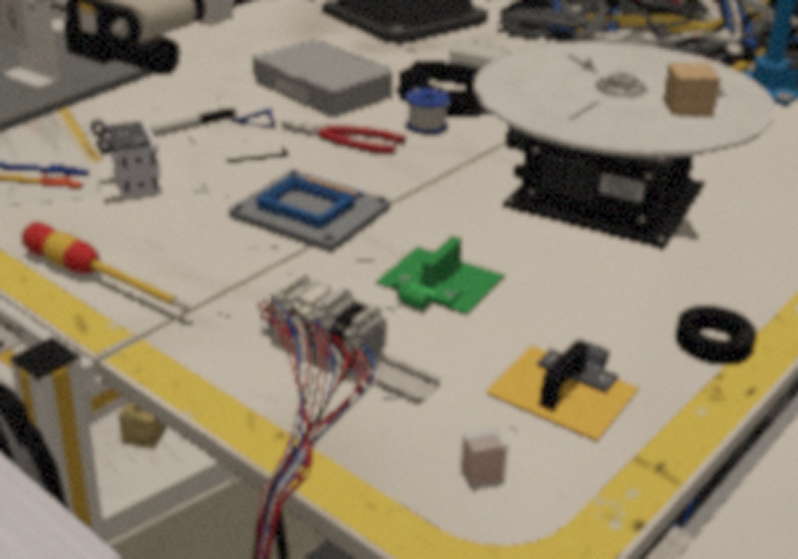

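The top picture shows the fixture at crop (300,150) with its trough away from the robot. The jamb is at (115,235) with its knuckles towards the lower left. The yellow flap is at (640,210) with its knuckle away from the robot, and the green look-alike is at (470,160). The scene picture agrees. Next I fit the poses to the masks from both cameras.

```bash
cat > fit.py <<'E'
from h import *
from scipy.optimize import minimize
def box(x0,x1,y0,y1,z0,z1): return np.array([[x,y,z] for x in(x0,x1) for y in(y0,y1) for z in(z0,z1)])/1000
def cyl(x,z,r,y0,y1):
    a=np.linspace(0,2*np.pi,16,endpoint=False);return np.array([[x+r*np.cos(t),y,z+r*np.sin(t)] for t in a for y in(y0,y1)])/1000
M=dict(
 jamb_block=[box(-22.5,22.5,-32,32,0,65),cyl(-34.5,65,9,16,32),cyl(-34.5,65,9,-32,-16),box(-34.5,0,16,32,60,65),box(-34.5,0,-32,-16,60,65)],
 guard_flap=[box(-49,33,-50,50,0,4),cyl(45,9,9,-14,14),box(20,45,-14,14,4,9),box(-40,22,-6.5,6.5,18,36),box(-40,-30,-6.5,6.5,0,36),box(12,22,-6.5,6.5,0,36)],
 fixture=[box(-51,67,-68,68,0,12),box(-33,33,-42.5,-33.5,0,27),box(-33,33,33.5,42.5,0,27),box(24,33,-42.5,42.5,0,27),box(-33,-24,-42.5,42.5,0,27)])
def tf(P,x,y,yaw,z=0):
    c,s=np.cos(yaw),np.sin(yaw);return P@np.array([[c,s,0],[-s,c,0],[0,0,1]])+[x,y,z]
S=4
def render(cam,label,p,z=0):
    im=np.zeros((400*S,640*S),np.uint8)
    for P in M[label]:
        uv=(proj(cam,tf(P,*p[:3],z))+.5)*S-.5
        cv2.fillConvexPoly(im,np.round(cv2.convexHull(uv.astype(np.float32))*16).astype(np.int32),255,cv2.LINE_AA,4)
    return cv2.GaussianBlur(cv2.resize(im,(640,400),interpolation=cv2.INTER_AREA).astype(np.float32)/255,(0,0),1)
def fit(label,p0,masks,z=0):
    out={}
    for cams in [[c] for c in masks]+([list(masks)] if len(masks)>1 else []):
        B={c:cv2.GaussianBlur(masks[c].astype(np.float32),(0,0),1) for c in cams}
        f=lambda q:sum(((render(c,label,np.array(q)*[.01,.01,.1],z)-B[c])**2).sum() for c in cams)
        q0=np.array(p0)/[.01,.01,.1];best=None
        for dy in(-1.5,0,1.5):
            r=minimize(f,q0+[0,0,dy],method="Nelder-Mead",options=dict(initial_simplex=np.array([q0+[0,0,dy]]+[q0+[0,0,dy]+e for e in np.eye(3)]),xatol=.005,fatol=.01))
            if best is None or r.fun<best.fun: best=r
        out["+".join(cams)]=(best.x*[.01,.01,.1],best.fun)
        print(label,cams,np.round(best.x*[.01,.01,.1],4),round(best.fun,1))
    return out
def mask(cam,label,xy):
    rs=manip.outline_of(cam,label)
    if not rs: return None
    r=min(rs,key=lambda r:np.hypot(*(np.array(r["xy"])-xy)));print(cam,label,np.round(r["xy"],1),round(r["confidence"],2),r["mask"].sum())
    return r["mask"]
E
python3 - <<'E'
from fit import *
manip.snapshot("top");manip.snapshot("scene")
for l,p in(("jamb_block",(.51,.294,-.5)),("fixture",(.578,.085,.15)),("guard_flap",(.515,-.275,.1))):
    ms={c:mask(c,l,proj(c,[p[0],p[1],.02])[0]) for c in("top","scene")}
    ms={c:m for c,m in ms.items() if m is not None}
    np.savez(f"m_{l}",**ms); fit(l,p,ms)
E
```

```text
top jamb_block [226.7 217.8] 0.58 470
scene jamb_block [239.7 176.6] 0.56 508
jamb_block ['top'] [ 0.5037  0.279  -0.4791] 2.2Traceback (most recent call last):
  File "<stdin>", line 6, in <module>
  File "fit.py", line 26, in fit
    r=minimize(f,q0+[0,0,dy],method="Nelder-Mead",options=dict(initial_simplex=np.array([q0+[0,0,dy]]+[q0+[0,0,dy]+e for e in np.eye(3)]),xatol=.005,fatol=.01))
    res = _minimize_neldermead(fun, x0, args, callback, bounds=bounds,
                               **options)
    fsim[j] = func(sim[j])
              ~~~~^^^^^^^^
    fx = function(np.copy(x), *(wrapper_args + args))
  File "fit.py", line 23, in <lambda>
    f=lambda q:sum(((render(c,label,np.array(q)*[.01,.01,.1],z)-B[c])**2).sum() for c in cams)
               ~~~^^^^^^^^^^^^^^^^^^^^^^^^^^^^^^^^^^^^^^^^^^^^^^^^^^^^^^^^^^^^^^^^^^^^^^^^^^^^
  File "fit.py", line 23, in <genexpr>
    f=lambda q:sum(((render(c,label,np.array(q)*[.01,.01,.1],z)-B[c])**2).sum() for c in cams)
                     ~~~~~~^^^^^^^^^^^^^^^^^^^^^^^^^^^^^^^^^^^^
  File "fit.py", line 16, in render
    uv=(proj(cam,tf(P,*p[:3],z))+.5)*S-.5
        ~~~~^^^^^^^^^^^^^^^^^^^^
  File "h.py", line 10, in proj
    p=manip.camera_params(cam);K=np.array(p["mtx"]);T=np.array(p["T"])
ValueError: time passes only in moves, steps and waits
```

```bash
sed -i 's/^def ray/import functools\n@functools.lru_cache(None)\ndef cp(c): return manip.camera_params(c)\ndef ray/; s/p=manip.camera_params(cam)/p=cp(cam)/' h.py
python3 - <<'E'
from fit import *
for l,p in(("jamb_block",(.504,.279,-.5)),("fixture",(.578,.085,.15)),("guard_flap",(.515,-.275,.1))):
    if l=="jamb_block": ms=dict(np.load("m_jamb_block.npz"))
    else:
        ms={c:mask(c,l,proj(c,[p[0],p[1],.02])[0]) for c in("top","scene")}
    ms={c:m for c,m in ms.items() if m is not None}
    np.savez(f"m_{l}",**ms); fit(l,p,ms)
print(manip.state()["t"])
E
```

```text
jamb_block ['top'] [ 0.5038  0.2791 -0.481 ] 2.2
jamb_block ['scene'] [ 0.5104  0.2839 -0.5306] 13.3
jamb_block ['top', 'scene'] [ 0.5055  0.2787 -0.5012] 35.4
top fixture [288.3 189.2] 0.59 1303
scene fixture [305.4 198. ] 0.69 1030
fixture ['top'] [0.5811 0.0853 0.1564] 90.1
fixture ['scene'] [0.5855 0.0873 0.1573] 36.4
fixture ['top', 'scene'] [0.5828 0.0858 0.1623] 136.3
top guard_flap [400.2 212.1] 0.78 765
scene guard_flap [403.6 264.2] 0.96 1258
guard_flap ['top'] [ 0.5146 -0.2819  0.112 ] 28.1
guard_flap ['scene'] [ 0.521  -0.2806  0.0988] 9.4
guard_flap ['top', 'scene'] [ 0.5183 -0.2811  0.103 ] 66.9
1.5
```

```bash
python3 - <<'E'
from fit import *
d=np.load("m_fixture.npz")
tiles=[]
for c,(p),(r0,c0) in(("top",(.5811,.0853,.1564),(155,255)),("scene",(.5855,.0873,.1573),(170,265))):
    im=cv2.imread(f"pics/{c}0.png");o=im.copy();m=d[c]
    o[...,2]=np.where(m,255,o[...,2])
    r=render(c,"fixture",p);o[...,1]=np.where((r>.3)&(r<.7),255,o[...,1])
    tiles.append(cv2.resize(np.hstack([im[r0:r0+65,c0:c0+80],o[r0:r0+65,c0:c0+80]]),None,fx=5,fy=4.6,interpolation=0))
cv2.imwrite("pics/fx.png",np.vstack(tiles))
E
```

```text
(no output)
```

View pics/fx.png

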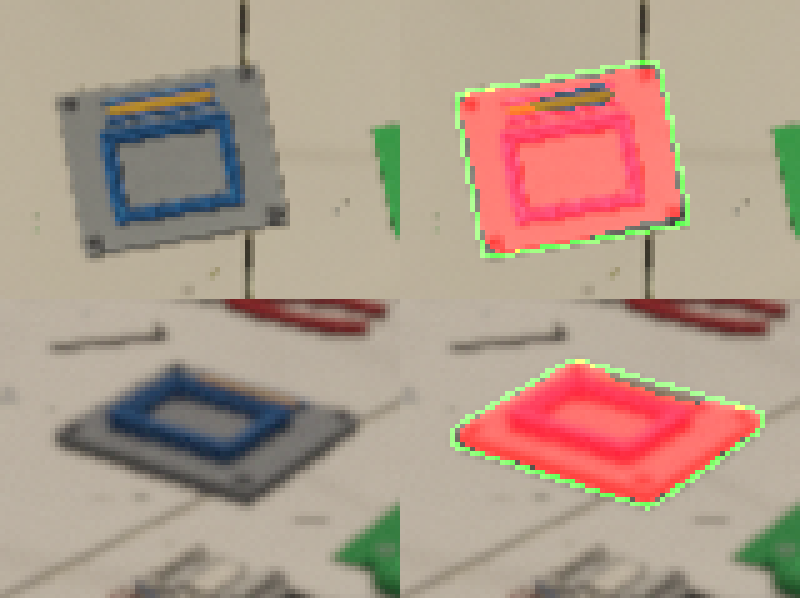

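The masks fit the plate well. I'll move above the jamb next; the mean pose is about (0.507, 0.281, yaw -0.505).

```bash
python3 -m handwheel '1 .825 -.925 -.225 0 0 -.15;1 .825 -.925 -.225 0 0 -.15;1 .825 -.925 -.225 0 0 -.15;1 .825 -.925 -.225 0 0 -.15;1 .825 -.925 -.225 0 0 -.15;1 .825 -.925 -.225 0 0 -.15;1 .825 -.925 -.225 0 0 -.15;1 .825 -.925 -.225 0 0 -.15;1 .825 -.925 -.225 0 0 -.15;1 .825 -.925 -.225 0 0 -.15' 30
python3 - <<'E'
from h import *
s=manip.state();print(s["q"],s["eef_pos"],s["ee_rot"])
for c in("scene","top"):
    im=save(c,c+"1");u,v=proj(c,[.5,.28,.08])[0].astype(int)
    cv2.imwrite(f"pics/{c}1c.png",cv2.resize(im[max(v-70,0):v+60,max(0,u-80):u+80,::-1],None,fx=4,fy=4,interpolation=cv2.INTER_CUBIC))
E
```

```text
t: 2.75
eef_pos: [0.5073, 0.2812, 0.1487]
ee_rot: [3.142, -0.001, 2.639]
force: [-0.5, 0.0, -0.1]
opening: 0.0883
grip_force: 0.0
[ 4.62925604e-01  1.58946175e-01  1.90320449e+00  6.65960850e-04
  1.07974380e+00 -6.05329016e-01] [0.50729027 0.28123981 0.14869302] [ 3.14150679e+00 -6.54636660e-04  2.63873685e+00]
```

View pics/scene1c.png

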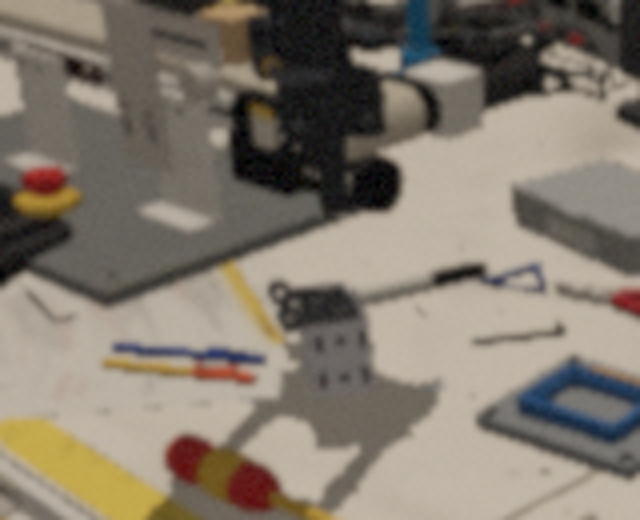

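The jamb is at crop (330,340) with the gripper's tips just above it at about (330,205) and its shadow around the jamb, so it is aligned. Now I descend and close.

```bash
python3 -m handwheel '1 0 0 -.1 0 0 0;1 0 0 -.2 0 0 0;1 0 0 -.307 0 0 0;1 0 0 -.307 0 0 0;0 0 0 -.307 0 0 0;0 0 0 -.307 0 0 0;0 0 0 -.307 0 0 0;0 0 0 -.307 0 0 0;0 0 0 -.307 0 0 0;0 0 0 -.307 0 0 0' 40
```

```text
t: 4.1
eef_pos: [0.5079, 0.2814, 0.0279]
ee_rot: [3.141, 0.001, 2.64]
force: [-2.6, -1.8, 6.7]
opening: 0.0638
grip_force: 40.0
```

```bash
python3 -m handwheel '0 0 0 .12 0 0 0;0 0 0 .225 0 0 0;0 .19 -.49 .225 0 0 .42;0 .19 -.49 .225 0 0 .42;0 .19 -.49 .225 0 0 .42;0 .19 -.49 .225 0 0 .42;0 .19 -.49 .225 0 0 .42;0 .19 -.49 .225 0 0 .42;0 .19 -.49 .225 0 0 .42'
python3 - <<'E'
from fit import *
s=manip.state();print(s["q"],s["eef_pos"],s["ee_rot"],s["opening"],s["force"])
ims=[]
for c in("top","scene"):
    im=save(c,c+"2")
    m=mask(c,"jamb_block",proj(c,[.583,.086,.13])[0]);
    if m is None: continue
    np.save(f"m2_{c}",m)
    u,v=proj(c,[.583,.086,.1])[0].astype(int);o=im[:,:,::-1].copy();e=cv2.morphologyEx(m.astype(np.uint8),cv2.MORPH_GRADIENT,np.ones((2,2),np.uint8))>0
    o[e]=(0,0,255);ims+=[np.hstack([a[v-50:v+50,u-50:u+50] for a in(im[:,:,::-1],o)])]
cv2.imwrite("pics/g2.png",cv2.resize(np.vstack(ims),None,fx=3,fy=3,interpolation=cv2.INTER_CUBIC))
E
```

```text
t: 5.22
eef_pos: [0.5828, 0.0863, 0.1158]
ee_rot: [3.141, -0.0, -2.983]
force: [-0.1, 0.3, -2.7]
opening: 0.0639
grip_force: 40.0
[ 1.04538325e-01  2.09290303e-01  1.91019300e+00  4.65999203e-04
  1.02231428e+00 -1.62536459e+00] [0.58283771 0.08632453 0.11584753] [ 3.14118447e+00 -1.82982286e-04 -2.98272903e+00] 0.06389049005142418 [-0.05159921  0.33897055 -2.74619136]
scene jamb_block [301.5 161.7] 0.56 695
```

View pics/g2.png

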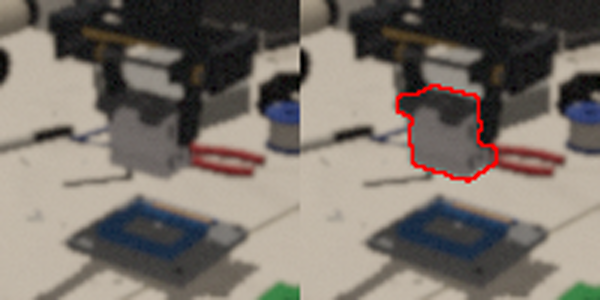

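The jamb hangs straight over the fixture in the scene view, at tile (150,130), and the top view is hidden by the gripper. I'll refine by comparing jamb and fixture in the same camera.

```bash
python3 - <<'E'
from fit import *
m=np.load("m2_scene.npy")
m=cv2.morphologyEx(m.astype(np.uint8),cv2.MORPH_OPEN,np.ones((7,7),np.uint8))>0
fit("jamb_block",(.583,.086,.158),{"scene":m},z=.088)
d=np.load("m_fixture.npz")
fit("fixture",(.583,.086,.158),{c:cv2.morphologyEx(np.pad(d[c].astype(np.uint8),20),cv2.MORPH_CLOSE,np.ones((9,9),np.uint8))[20:-20,20:-20]>0 for c in d})
# blue ring, colour-based
for c in("top","scene"):
    im=cv2.imread(f"pics/{c}0.png");h=cv2.cvtColor(im,cv2.COLOR_BGR2HSV);b=cv2.inRange(h,(95,110,50),(125,255,255))
    u,v=proj(c,[.583,.086,.02])[0].astype(int);k=np.zeros_like(b);k[v-30:v+30,u-35:u+35]=1;b=b*k
    n,l,st,ce=cv2.connectedComponentsWithStats(cv2.morphologyEx(b,cv2.MORPH_CLOSE,np.ones((2,2),np.uint8)))
    cs,hi=cv2.findContours(b,cv2.RETR_CCOMP,cv2.CHAIN_APPROX_NONE)
    for q,hh in zip(cs,hi[0]):
        if hh[3]>=0 and cv2.contourArea(q)>60:
            mm=cv2.moments(q);uv=(mm["m10"]/mm["m00"],mm["m01"]/mm["m00"]);r=cv2.minAreaRect(q)
            print(c,"hole",uv,mm["m00"],r,at(c,uv,.012),at(c,uv,.027))
E
```

```text
jamb_block ['scene'] [0.5813 0.0925 0.7408] 49.3
fixture ['top'] [0.5816 0.0852 0.1682] 49.8
fixture ['scene'] [0.5857 0.0873 0.1579] 35.8
fixture ['top', 'scene'] [0.5829 0.0858 0.1744] 95.7
top hole (289.0176470588235, 191.17745098039214) 340.0 ((288.94232177734375, 191.21153259277344), (16.473756790161133, 22.945589065551758), 78.69007110595703) [0.58059605 0.08570595 0.012     ] [0.57802133 0.0841314  0.027     ]
scene hole (304.76666666666665, 195.45882352941177) 170.0 ((304.8500061035156, 195.45001220703125), (22.13594627380371, 9.803060531616211), 18.434946060180664) [0.59205903 0.09314651 0.012     ] [0.57174784 0.07338702 0.027     ]
```

```bash
python3 - <<'E'
from fit import *
m=np.load("m2_scene.npy")
m=cv2.morphologyEx(m.astype(np.uint8),cv2.MORPH_OPEN,np.ones((7,7),np.uint8))>0
B=cv2.GaussianBlur(m.astype(np.float32),(0,0),1)
for zz in(.02,.04):
    v=int(proj("scene",[.583,.086,.088+zz])[0][1])
    for name,cut in(("low",slice(v,None)),):
        f=lambda q:((render("scene","jamb_block",(q[0]*.01,q[1]*.01,.1587),.088)-B)[cut]**2).sum()
        r=minimize(f,[58.3,8.6],method="Nelder-Mead",options=dict(initial_simplex=[[58.3,8.6],[59.3,8.6],[58.3,9.6]],xatol=.005,fatol=.01));print(zz,v,r.x,r.fun)
p=r.x*.01
im=cv2.imread("pics/scene2.png");o=im.copy();rr=render("scene","jamb_block",(*p,.1587),.088);o[(rr>.35)&(rr<.65)]=(0,255,0)
o2=im.copy();rr=render("scene","fixture",(.5857,.0873,.158));o2[(rr>.35)&(rr<.65)]=(0,255,0)
o2[m]=o2[m]//2+np.array([0,0,127],np.uint8)
u,v=proj("scene",[.583,.086,.08])[0].astype(int)
cv2.imwrite("pics/g3.png",cv2.resize(np.hstack([a[v-45:v+45,u-45:u+45] for a in(o,o2)]),None,fx=4.4,fy=4.4,interpolation=cv2.INTER_CUBIC))
E
```

```text
0.02 166 [58.67320304  9.05362175] 4.299015998840332
0.04 159 [58.60889893  9.13652954] 33.64736557006836
```

View pics/g3.png

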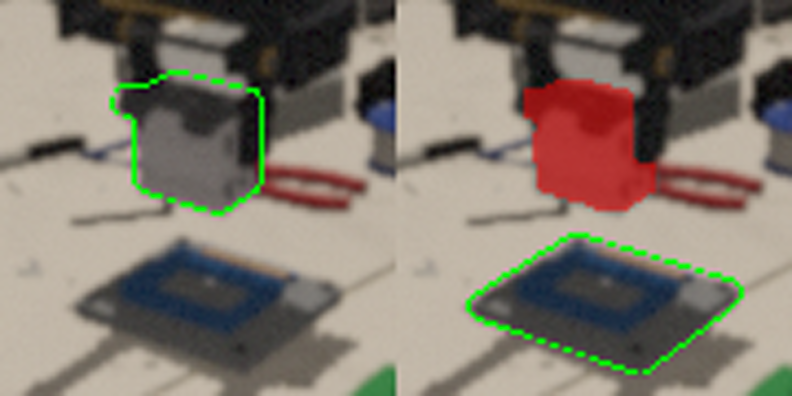

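```bash
python3 -m handwheel '0 0 -.0025 -.07 0 0 0;0 0 -.0025 -.135 0 0 0;0 0 -.0025 -.135 0 0 0;0 0 -.0025 -.135 0 0 0'
python3 - <<'E'
from fit import *
s=manip.state();print(s["eef_pos"],s["ee_rot"],s["force"]);zj=s["eef_pos"][2]-.0279;e=s["eef_pos"]
c="scene";im=save(c,"scene4");m=mask(c,"jamb_block",proj(c,[*e[:2],zj+.03])[0]);mf=mask(c,"fixture",proj(c,[*e[:2],.0])[0])
np.savez("m4",m=m,mf=mf)
m=cv2.morphologyEx(m.astype(np.uint8),cv2.MORPH_OPEN,np.ones((7,7),np.uint8))>0
B=cv2.GaussianBlur(m.astype(np.float32),(0,0),1)
v=int(proj("scene",[*e[:2],zj+.02])[0][1])
f=lambda q:((render(c,"jamb_block",(q[0]*.01,q[1]*.01,.1587),zj)-B)[v:]**2).sum()
q0=e[:2]*100
r=minimize(f,q0,method="Nelder-Mead",options=dict(initial_simplex=[q0,q0+[1,0],q0+[0,1]],xatol=.005,fatol=.01));print(r.x,r.fun)
u,v=proj(c,[*e[:2],zj])[0].astype(int)
a=im[v-35:v+35,u-45:u+45,::-1];o=im[:,:,::-1].copy();rr=render(c,"jamb_block",(*r.x*.01,.1587),zj);o[(rr>.35)&(rr<.65)]=(0,255,0)
rr=render(c,"fixture",(.5857,.0873,.158));o[(rr>.35)&(rr<.65)]=(0,255,0)
cv2.imwrite("pics/g4.png",cv2.resize(np.hstack([a,o[v-35:v+35,u-45:u+45]]),None,fx=4.4,fy=4.4,interpolation=cv2.INTER_CUBIC))
E
```

```text
t: 5.92
eef_pos: [0.5839, 0.0846, 0.0627]
ee_rot: [-3.142, 0.001, -2.983]
force: [0.9, -0.1, -2.9]
opening: 0.0636
grip_force: 40.0
[0.58390728 0.08463601 0.06268853] [-3.14153614e+00  1.00535270e-03 -2.98285920e+00] [ 0.91524216 -0.0998768  -2.89487938]
scene fixture [310.1 201.3] 0.94 907Traceback (most recent call last):
  File "<stdin>", line 5, in <module>
AttributeError: 'NoneType' object has no attribute 'astype'
```

```bash
python3 -m handwheel '0 0 0 -.01 0 0 0;0 0 0 -.02 0 0 0;0 0 0 -.025 0 0 0;0 0 0 -.025 0 0 0'
python3 - <<'E'
from h import *
s=manip.state();print(s["eef_pos"],s["force"],s["ft_torque"])
im=save("scene","scene5");u,v=proj("scene",[.583,.086,.05])[0].astype(int)
cv2.imwrite("pics/g5.png",cv2.resize(im[v-45:v+45,u-60:u+60,::-1],None,fx=6,fy=6,interpolation=cv2.INTER_CUBIC))
E
```

```text
t: 6.58
eef_pos: [0.583, 0.0842, 0.0515]
ee_rot: [3.142, -0.001, -2.983]
force: [-0.1, -0.0, -3.0]
opening: 0.0636
grip_force: 40.0
[0.58296938 0.08421832 0.05146451] [-0.06670682 -0.03876023 -2.97181609] [ 0.05073637 -0.04229194  0.01847709]
```

View pics/g5.png

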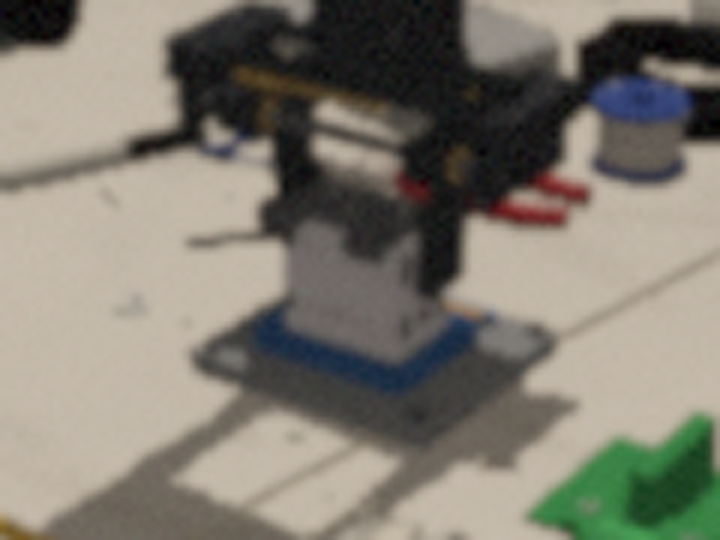

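The jamb already sits inside the rim at crop (360,330), with no contact force. I'll continue down.

```bash
python3 -m handwheel '0 0 0 -.01 0 0 0;0 0 0 -.02 0 0 0;0 0 0 -.02 0 0 0'; python3 -m handwheel '0 0 0 -.006 0 0 0;0 0 0 -.01 0 0 0;0 0 0 -.01 0 0 0'
```

```text
t: 7.0
eef_pos: [0.583, 0.0843, 0.0434]
ee_rot: [3.141, -0.001, -2.983]
force: [-0.1, -0.2, -3.7]
opening: 0.0638
grip_force: 40.0
t: 7.38
eef_pos: [0.5833, 0.0844, 0.04]
ee_rot: [3.142, -0.0, -2.983]
force: [-1.6, 0.3, -2.7]
opening: 0.0636
grip_force: 40.0
```

```bash
python3 -m handwheel '0 0 0 -.003 0 0 0;0 0 0 -.003 0 0 0'; python3 -m handwheel '1 0 0 0 0 0 0;1 0 0 0 0 0 0;1 0 0 0 0 0 0;1 0 0 0 0 0 0'
```

```text
t: 7.62
eef_pos: [0.5833, 0.0844, 0.04]
ee_rot: [3.142, -0.0, -2.983]
force: [-3.1, -0.8, 6.0]
opening: 0.0634
grip_force: 40.0
t: 8.12
eef_pos: [0.5834, 0.0842, 0.0387]
ee_rot: [-3.142, 0.0, -2.983]
force: [-0.9, 0.4, -0.9]
opening: 0.0883
grip_force: 0.0
```

```bash
python3 -m handwheel '1 0 0 .14 0 0 0;1 0 0 .26 0 0 0;1 -.16 -.91 .26 0 0 -.034;1 -.16 -.91 .26 0 0 -.034;1 -.16 -.91 .26 0 0 -.034;1 -.16 -.91 .26 0 0 -.034;1 -.16 -.91 .26 0 0 -.034;1 -.16 -.91 .26 0 0 -.034;1 -.16 -.91 .26 0 0 -.034;1 -.16 -.91 .26 0 0 -.034'
python3 - <<'E'
from fit import *
s=manip.state();print(s["eef_pos"],s["ee_rot"],s["q"][5])
ms={};t=[]
for c in("top","scene"):
    im=save(c,c+"6");m=mask(c,"jamb_block",proj(c,[.583,.084,.05])[0])
    if m is not None: ms[c]=m
    for r in manip.landmark_of(c,"jamb_bore")[:2]: print(c,"bore",r["xy"],r["confidence"],at(c,r["xy"],.077))
    t.append(im[...,::-1])
np.savez("m6",**ms)
fit("jamb_block",(.583,.084,.158),ms,z=.012)
u,v=proj("top",[.583,.084,.05])[0].astype(int);u2,v2=proj("scene",[.55,-.27,.08])[0].astype(int)
u3,v3=proj("scene",[.583,.084,.05])[0].astype(int)
cv2.imwrite("pics/g6.png",cv2.resize(np.hstack([t[0][v-35:v+35,u-35:u+35],t[1][v3-35:v3+35,u3-35:u3+35],cv2.resize(t[1][v2-70:v2+70,u2-70:u2+70],(70,70),interpolation=cv2.INTER_AREA)]),None,fx=3.8,fy=3.8,interpolation=cv2.INTER_CUBIC))
E
```

```text
t: 9.38
eef_pos: [0.5191, -0.2794, 0.1424]
ee_rot: [3.141, -0.0, -3.038]
force: [1.1, 0.0, -1.3]
opening: 0.088
grip_force: 0.0
[ 0.51905892 -0.27937836  0.14238463] [ 3.14062320e+00 -3.45405945e-04 -3.03773918e+00] -2.2113148408721788
top jamb_block [287.8 193.3] 0.82 426
top bore [290.7, 200.7] 0.87 [0.53946459 0.07408331 0.077     ]
scene jamb_block [303.6 183.6] 0.55 597
scene bore [301.7, 179.2] 0.7 [0.5673739  0.08041264 0.077     ]
jamb_block ['top'] [0.5808 0.0841 0.1678] 4.1
jamb_block ['scene'] [0.5922 0.0941 0.3984] 66.9
jamb_block ['top', 'scene'] [0.5822 0.0852 0.1823] 104.2
```

View pics/g6.png

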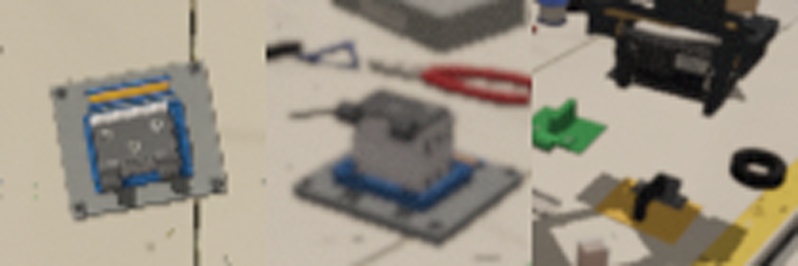

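Top tile: the jamb is seated squarely inside the blue walls with its knuckles to the front. Right tile: the gripper is over the yellow flap. Now I grasp the handle.

```bash
python3 -m handwheel '1 .0025 -.004 -.14 0 0 0;1 .0025 -.004 -.27 0 0 0;1 .0025 -.004 -.328 0 0 0;1 .0025 -.004 -.328 0 0 0;0 .0025 -.004 -.328 0 0 0;0 .0025 -.004 -.328 0 0 0;0 .0025 -.004 -.328 0 0 0;0 .0025 -.004 -.328 0 0 0;0 .0025 -.004 -.328 0 0 0;0 .0025 -.004 -.328 0 0 0' 50; python3 -m handwheel '0 0 0 0 0 0 0;0 0 0 0 0 0 0;0 0 0 0 0 0 0;0 0 0 0 0 0 0'
```

```text
t: 10.92
eef_pos: [0.5202, -0.2813, 0.0115]
ee_rot: [3.142, -0.0, -3.037]
force: [0.0, -0.3, 0.5]
opening: 0.0305
grip_force: 0.0
t: 11.42
eef_pos: [0.5202, -0.2811, 0.0114]
ee_rot: [3.141, -0.0, -3.037]
force: [-0.3, 1.5, 0.1]
opening: 0.0128
grip_force: 50.0
```

```bash
python3 -m handwheel '0 0 0 .1 0 0 0;0 0 0 .22 0 0 0;0 0 0 .37 0 0 .0345;0 -.069 .877 .37 0 0 .0345;0 -.069 .877 .37 0 0 .0345;0 -.069 .877 .37 0 0 .0345;0 -.069 .877 .37 0 0 .0345;0 -.069 .877 .37 0 0 .0345;0 -.069 .877 .37 0 0 .0345;0 -.069 .877 .37 0 0 .0345'; python3 -m handwheel '0 0 0 0 0 0 0;0 0 0 0 0 0 0'
python3 - <<'E'
from fit import *
s=manip.state();e=s["eef_pos"];print(e,s["ee_rot"],s["force"],s["ft_torque"])
im=save("scene","scene7");u,v=proj("scene",[.53,.08,.12])[0].astype(int)
cv2.imwrite("pics/g7.png",cv2.resize(im[v-60:v+55,u-70:u+70,::-1],None,fx=5,fy=5,interpolation=cv2.INTER_CUBIC))
E
```

```text
t: 12.68
eef_pos: [0.4916, 0.0718, 0.1587]
ee_rot: [3.141, -0.001, -2.978]
force: [-0.1, -0.2, -3.3]
opening: 0.0125
grip_force: 50.0
t: 12.92
eef_pos: [0.4926, 0.0684, 0.1592]
ee_rot: [-3.141, -0.001, -2.984]
force: [-0.4, -0.2, -4.0]
opening: 0.0125
grip_force: 50.0
[0.49263728 0.06840828 0.15917807] [-3.14124342e+00 -6.25571281e-04 -2.98386759e+00] [-0.39169452 -0.15246157 -3.96553218] [ 0.06214065 -0.02585803 -0.00732836]
```

View pics/g7.png

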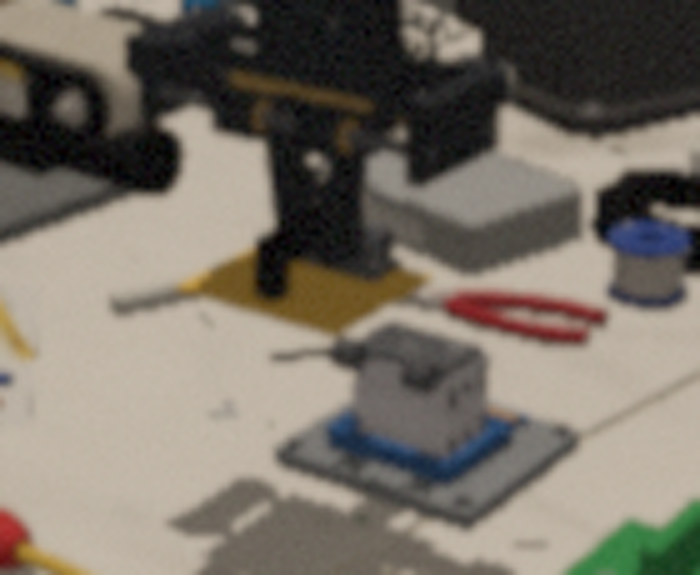

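The flap hangs level at crop (310,290), behind and above the jamb's front knuckles. I lower it in front of the jamb.

```bash
python3 -m handwheel '0 0 0 -.1 0 0 0;0 0 0 -.16 0 0 0;0 0 0 -.199 0 0 0;0 0 0 -.199 0 0 0;0 0 0 -.199 0 0 0'
python3 - <<'E'
from h import *
P=[]
for i in range(6): manip.snapshot("top"); s=manip.state();P.append(np.r_[s["eef_pos"],s["ee_rot"][2],s["force"]])
P=np.array(P);print(P.round(4));m=P.mean(0);y=np.array([-np.sin(.1587),np.cos(.1587)]);x=np.array([y[1],-y[0]])
d=m[:2]-[.5833,.0844];print("along x,y mm",d@x*1e3,d@y*1e3,"z",m[2])
im=save("scene","scene8");u,v=proj("scene",[.55,.08,.08])[0].astype(int)
cv2.imwrite("pics/g8.png",cv2.resize(im[v-45:v+45,u-55:u+55,::-1],None,fx=6,fy=6,interpolation=cv2.INTER_CUBIC))
E
```

```text
t: 13.6
eef_pos: [0.4937, 0.0693, 0.0809]
ee_rot: [-3.141, 0.002, -2.983]
force: [0.4, -0.7, -2.0]
opening: 0.0127
grip_force: 50.0
[[ 0.494   0.0694  0.0812 -2.9828  0.3486 -0.143  -3.0445]
 [ 0.494   0.0695  0.0812 -2.9827  0.736  -0.1044 -2.7564]
 [ 0.4938  0.0696  0.0812 -2.9825  0.7127  0.8749 -2.4498]
 [ 0.4936  0.0696  0.081  -2.9825 -0.465  -0.5321 -3.7697]
 [ 0.4934  0.0696  0.0808 -2.9824 -0.5397  0.501  -2.8235]
 [ 0.4932  0.0696  0.0806 -2.9824 -0.5581  0.1521 -2.5754]]
along x,y mm -90.84011886266853 -0.507301291285178 z 0.08100253126369038
```

View pics/g8.png

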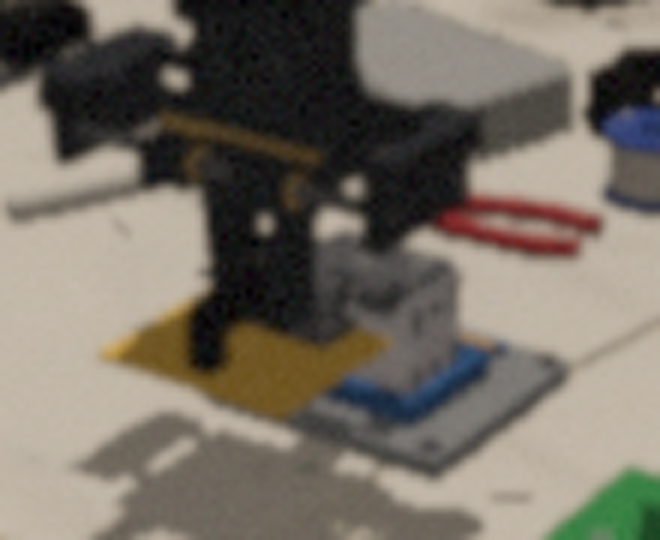

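```bash
cat > rd.py <<'E'
from h import *
P=[]
for i in range(6): manip.snapshot("top"); s=manip.state();P.append(np.r_[s["eef_pos"],s["ee_rot"][2],s["force"]])
P=np.array(P);m=P.mean(0);y=np.array([-np.sin(.1587),np.cos(.1587)]);x=np.array([y[1],-y[0]])
d=m[:2]-[.5833,.0844];print("x,y mm",(d@x*1e3).round(2),(d@y*1e3).round(2),"z",m[2].round(4),"yaw",m[3].round(4),"fx,fy,fz",(m[4:6]@x).round(2),(m[4:6]@y).round(2),m[6].round(2))
print("last",((P[-1,:2]-[.5833,.0844])@x*1e3).round(2),((P[-1,:2]-[.5833,.0844])@y*1e3).round(2),P[-1,2].round(4),(P[:,4:6]@x).round(1),"tq",s["ft_torque"].round(3))
E
python3 -m handwheel '0 .01 .002 0 0 0 0;0 .0195 .0042 0 0 0 0;0 .0195 .0042 0 0 0 0'; python3 rd.py; python3 -m handwheel '0 .005 .0008 0 0 0 0;0 .01 .0016 0 0 0 0;0 .01 .0016 0 0 0 0'; python3 rd.py
```

```text
t: 14.32
eef_pos: [0.501, 0.0713, 0.08]
ee_rot: [-3.142, 0.0, -2.982]
force: [-0.3, 0.3, -3.7]
opening: 0.0124
grip_force: 50.0
x,y mm -83.9 0.04 z 0.0798 yaw -2.9824 fx,fy,fz -0.02 0.33 -3.17
last -84.01 0.05 0.0798 [ 0.6 -0.7  0.5 -0.3 -0.1  0.1] tq [0.013 0.001 0.051]
t: 15.0
eef_pos: [0.5048, 0.0718, 0.08]
ee_rot: [-3.142, 0.0, -2.983]
force: [0.6, -0.4, -3.2]
opening: 0.0122
grip_force: 50.0
x,y mm -79.81 0.02 z 0.0799 yaw -2.9825 fx,fy,fz -0.06 0.34 -3.13
last -79.87 0.03 0.0799 [ 0.6 -0.9 -0.3 -0.1  0.2  0.2] tq [0.006 0.004 0.001]
```

```bash
for i in 1; do python3 -m handwheel '0 .0025 .0004 0 0 0 0;0 .005 .0008 0 0 0 0;0 .005 .0008 0 0 0 0' | grep -E 'force|pos'; python3 rd.py; python3 -m handwheel '0 .0025 .0004 0 0 0 0;0 .0025 .0004 0 0 0 0;0 .0025 .0004 0 0 0 0'| grep -E 'force|pos'; python3 rd.py; python3 -m handwheel '0 .0025 .0004 0 0 0 0;0 .0025 .0004 0 0 0 0;0 .0025 .0004 0 0 0 0'| grep -E 'force|pos'; python3 rd.py; done
```

```text
eef_pos: [0.5067, 0.0722, 0.0799]
force: [-0.2, 0.3, -2.7]
grip_force: 50.0
x,y mm -77.78 0.02 z 0.0799 yaw -2.9825 fx,fy,fz -0.19 0.08 -3.41
last -77.85 0.03 0.0799 [-0.6 -0.3 -0.1 -0.6  0.6 -0.3] tq [0.054 0.031 0.025]
eef_pos: [0.5075, 0.0723, 0.0799]
force: [0.3, -0.5, -2.6]
grip_force: 50.0
x,y mm -76.77 0.02 z 0.0799 yaw -2.9825 fx,fy,fz -0.07 -0.12 -3.75
last -76.79 0.03 0.0799 [ 0.1  0.2 -0.7 -0.4  0.1  0.2] tq [ 0.049 -0.049  0.006]
eef_pos: [0.5085, 0.0725, 0.0799]
force: [0.1, -0.7, -3.1]
grip_force: 50.0
x,y mm -75.76 0.02 z 0.0799 yaw -2.9825 fx,fy,fz -0.09 -0.24 -3.29
last -75.75 0.01 0.0799 [ 0.2 -0.  -0.4 -1.  -0.3  0.9] tq [ 0.052  0.048 -0.032]
```

```bash
python3 -m handwheel '0 .0025 .0004 0 0 0 0;0 .0025 .0004 0 0 0 0;0 .0025 .0004 0 0 0 0' | grep -E 'force'; python3 rd.py; python3 -m handwheel '0 .0025 .0004 0 0 0 0;0 .0025 .0004 0 0 0 0;0 .0025 .0004 0 0 0 0'| grep -E 'force'; python3 rd.py
```

```text
force: [0.1, 0.2, -3.4]
grip_force: 50.0
x,y mm -74.74 0.02 z 0.0799 yaw -2.9825 fx,fy,fz -0.16 -0.17 -3.61
last -74.73 0.01 0.0799 [-0.6 -0.1 -0.2 -0.1 -0.5  0.4] tq [ 0.04  -0.018 -0.044]
force: [0.3, 0.2, -3.9]
grip_force: 50.0
x,y mm -73.7 0.02 z 0.0799 yaw -2.9825 fx,fy,fz -0.19 0.36 -3.8
last -73.69 0.02 0.0799 [-0.5  0.1  0.9 -0.3 -0.4 -0.9] tq [-0.015 -0.062 -0.013]
```

```bash
python3 -m handwheel '0 .0025 .0004 0 0 0 0;0 .0025 .0004 0 0 0 0;0 .0025 .0004 0 0 0 0' | grep -E 'force'; python3 rd.py
```

```text
force: [-2.1, -0.2, -2.4]
grip_force: 50.0
x,y mm -72.88 0.03 z 0.0799 yaw -2.9825 fx,fy,fz -2.11 -0.01 -1.62
last -72.78 0.04 0.0799 [-1.9 -1.8 -2.1 -2.  -2.3 -2.5] tq [0.01  0.353 0.044]
```

Contact came at about x = -73.2 with a gentle 2 N. I back off 3.4 mm and check level and height in the scene view.

```bash
python3 -m handwheel '0 -.0085 -.0014 0 0 0 0;0 -.0085 -.0014 0 0 0 0;0 -.0085 -.0014 0 0 0 0'| grep force; python3 rd.py
cat > chk.py <<'E'
from fit import *
s=manip.state();e=s["eef_pos"];c,sn=np.cos(.1587),np.sin(.1587)
im=save("scene","scene9");m=mask("scene","guard_flap",proj("scene",[e[0],e[1],.08])[0])
h=cv2.cvtColor(np.ascontiguousarray(im[...,::-1]),cv2.COLOR_BGR2HSV);yel=cv2.inRange(h,(12,110,50),(35,255,255))>0
k=np.zeros_like(yel);u,v=proj("scene",[e[0],e[1],.08])[0].astype(int);k[v-40:v+40,u-60:u+50]=1;yel&=k
n,l,st,ce=cv2.connectedComponentsWithStats(yel.astype(np.uint8));j=1+np.argmax(st[1:,4]);yel=l==j;print("yellow px",st[j])
p=(e[0]-.002*c,e[1]-.002*sn,.1587)
sheet=[box(-49,33,-50,50,0,4)]
hull=lambda z,pit:cv2.convexHull(proj("scene",tf(sheet[0]@np.array([[1,0,0],[0,1,0],[0,0,1]])+np.c_[0*sheet[0][:,0],0*sheet[0][:,0],np.tan(pit)*(sheet[0][:,0]-.002)],*p,z)).astype(np.float32))
z0=e[2]-.0114
# lower silhouette of yellow: bottom row per column, vs model for several height/pitch
cols=np.arange(st[j][0]+2,st[j][0]+st[j][2]-2);bot=np.array([np.where(yel[:,q])[0].max() for q in cols])
def mb(z,pit):
    b=np.zeros((1600,2560),np.uint8);cv2.fillConvexPoly(b,np.round((hull(z,pit)+.5)*4-.5).astype(int),1)
    return np.array([ (np.where(b[:,int(q*4+2)])[0].max()-1.5)/4 if b[:,int(q*4+2)].any() else np.nan for q in cols])
for dz in(-.006,0,.006):
    for pit in(-.1,0,.1): d=bot-mb(z0+dz,pit);d=d[~np.isnan(d)];print(dz,pit,"med",np.median(d).round(2),"rms",np.sqrt(np.mean((d-np.median(d))**2)).round(2), d[:6].mean().round(1), d[len(d)//2-5:len(d)//2+5].mean().round(1), d[-6:].mean().round(1))
o=im[...,::-1].copy();o=cv2.resize(o[v-45:v+45,u-55:u+65],None,fx=6,fy=6,interpolation=cv2.INTER_CUBIC)
cv2.polylines(o,[np.round((hull(z0,0)-[u-55,v-45]+.5)*6).astype(int)],True,(0,255,0),1)
cv2.imwrite("pics/g9.png",o)
E
python3 chk.py
```

```text
force: [-0.3, -0.4, -3.3]
grip_force: 50.0
x,y mm -75.94 0.0 z 0.08 yaw -2.9825 fx,fy,fz -0.12 -0.39 -3.58
last -76.04 0.01 0.0799 [-0.   0.2 -0.8 -0.2 -0.7  0.8] tq [ 0.032 -0.033  0.008]
scene guard_flap [285.8 189.4] 0.7 609
yellow px [263 180  47  23 396]
-0.006 -0.1 med -1.88 rms 0.92 -1.9 -1.4 -3.8
-0.006 0 med -3.38 rms 0.45 -3.6 -3.1 -3.7
-0.006 0.1 med -4.88 rms 0.75 -5.3 -4.9 -3.5
0 -0.1 med 0.12 rms 0.94 0.1 0.8 -1.7
0 0 med -1.38 rms 0.52 -1.5 -1.0 -1.5
0 0.1 med -2.62 rms 0.74 -3.3 -2.7 -1.5
0.006 -0.1 med 2.12 rms 0.93 2.1 2.7 0.3
0.006 0 med 0.62 rms 0.52 0.4 1.0 0.5
0.006 0.1 med -0.62 rms 0.76 -1.4 -0.7 0.5
```

View pics/g9.png

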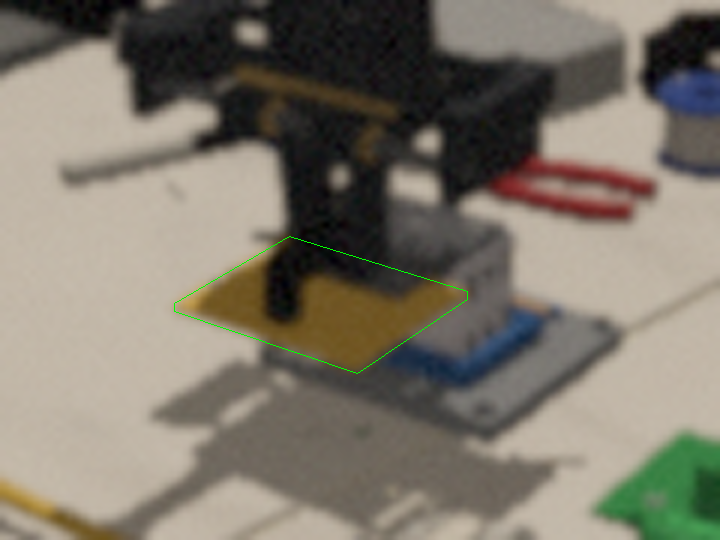

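The sheet is level: pitch is about 0, and the uniform 1.4 px offset matches the camera's known bias. Heights, y and x are all in place, so a small trim, then hand in.

```bash
python3 -m handwheel '0 -.001 -.0002 -.001 0 0 0;0 -.001 -.0002 -.001 0 0 0;0 -.001 -.0002 -.001 0 0 0;0 -.001 -.0002 -.001 0 0 0;0 -.001 -.0002 -.001 0 0 0;0 -.001 -.0002 -.001 0 0 0' | grep force; python3 rd.py; python3 -c "
from workcell import manip
print(manip.state()['t'],manip.hand_in())"
```

```text
force: [0.6, 0.7, -3.0]
grip_force: 50.0
x,y mm -76.55 -0.02 z 0.0795 yaw -2.9825 fx,fy,fz -0.13 0.16 -3.12
last -76.55 -0.01 0.0795 [ 0.2 -0.1 -0.1  0.2 -0.8 -0. ] tq [ 0.004 -0.026  0.017]
the job is handed in; nothing more can be done
21.175 None
```

The job is handed in, with no verdict returned: the jamb block is seated and released in the pocket, and the gripper is holding the yellow flap level with its knuckle between the jamb's, bores aligned as far as I could measure, with no measurable contact force on the jamb.

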